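# Charge the bench test furnace and hold its lid over the mouth

### The arm

A 6-joint arm with a two-finger parallel gripper is mounted at the origin on the work surface. World frame = base frame: x ahead of the robot, y to its left, z up, the work surface at z = 0. Lengths are in m, angles in rad, forces in N, time in s.
With the tool pointing down it reaches from about 0.325 to 0.85 m from the base axis. Payload 4.4 kg.
Tool frame: the origin (TCP) lies midway between the tips of the shut fingers; the grasp point (between the pads) lies 19 mm behind it; z points along the fingers, y is the line along which they close (so a half turn about z gives the same grasp; the last joint's range is limited). The gripper opens to 94 mm and grips with 3 to 60 N. Pads are 16 mm wide; open, the fingers measure 119 mm over their backs; the gripper's body (75 mm by 177 mm) begins 78 mm behind the grasp point.
Start: joints at [1.091, 0.207, 1.542, -0, 1.393, -0.15], TCP at [0.186, 0.544, 0.205] pointing down, gripper open.
Joint ranges: [-2.73, 2.73], [-0.86, 2.22], [0.23, 2.46], [-1.11, 4.25], [0.08, 2.63], [-2.82, 2.82]. Speed limits (rad/s): [2.79, 2.79, 3.14, 3.14, 3.14, 3.14].

### API

Orientations are given as a 3x3 rotation matrix whose columns are the frame's x, y, z axes.
In Python, from plant import arm, vision, workorder gives the robot as it stands.
- The arm moves only by the tool carry_out, never from a script. Its argument "rows" is a list of rows, each an object with "delta_pos": the shift along the tool's x, y, z in cm, a list of three; "twist": the turn, a rotation vector about the tool's x, y, z in rad, a list of three; "fingers": the finger opening in cm, from 0 to 9.4. In form: [{"delta_pos": [x, y, z], "twist": [wx, wy, wz], "fingers": fingers}, ...]. A call has 1 to 12 rows; each row shifts and turns the commanded pose from where the row before left it, along the tool's axes as they then stand; what a row does not reach is not made up. A row lasts 1/10 s, in which the tool goes at most 50 mm and 8.59 degrees, less where a joint would pass 70% of its speed; a pose out of reach is approached as far as the arm can. A call is refused whole if a number of a shift passes 5 or a number of a turn 0.15, either way. A call with a gripper value outside its range is refused whole. The fingers move at their own pace and stop on an object; "grip_force" is the grip in N (left out, the last holds). Time passes only in rows, so rows that do not move let the fingers close. It gives the time, the measured TCP pose, the force, the opening and the grip force at its end, in the units of the state.
- arm.get_state(): the state, without advancing time (a new reading comes with each control period).
- vision.capture(name): name is "scene" or "side" or "wrist"; returns the picture (400x640x3 uint8, blue, green, red); there is no depth.
- vision.get_calibration(name): a dict with "vertical_fov" (degrees; the focal length in pixels is half the picture's height over the tangent of half this angle, whatever the lens; pixels are square), "cx", "cy" (the principal point, pixels), "rvec" (rotation vector, rad) and "tvec" (3), from world to camera coordinates, as OpenCV has them; the wrist camera has in their place "tool_from_camera" (4x4, takes a point from camera to tool coordinates, whose origin is the TCP and whose axes are the flange's). Camera axes: x right, y down, z forward; pixel columns grow to the right and rows downward; lengths in m; the calibration is good to about 2 mm. A picture is of the moment at which its call begins: read the wrist's pose just before it. get_calibration takes no time and is no camera call.
- workorder.job_done(): hands the job in; it is judged then, once.
The state is a dict: "t": time; "qpos": joint angles; "joint_velocities": joint speeds; "joint_torque": joint torques, N m; "position": TCP position; "tool_rot": TCP orientation; "wrist_force": force on the tool from outside, world axes, zero at the start; "wrist_torque": the same for the moment, N m; "finger_gap": finger opening in m; "grasp_force": force on a finger pad.
Only numpy, scipy, OpenCV 4.12 (cv2) and the standard library are available. Lean on these libraries where they do the work, as an engineer would, in place of code of your own. Each camera call takes 0.05 s, during which the arm holds its last target. There are 200 camera calls.

### The job

Charge the cold test furnace: seat the blue glass cup fully in the one-dot pocket first and let go, then the amber cup in the two-dot pocket and let go. Then take the furnace lid by its wooden bar, lift it higher than the upright firebrick, carry it across and hold it level, centred and square over the furnace mouth, about 15 mm above the rim, never letting it touch the furnace. Finish while still holding it there, at rest: do not put it down or let go; leave the firebrick and everything else on the bench where it is.

Things in the scene. Friction and masses are not known exactly. Their poses are not given: they have to be found in the camera images.
- furnace: fixed square furnace, galvanised case, cream walls 20 mm thick, 190 x 190 mm outside, rim 74 mm above the bench. Open chamber 150 x 150 mm; its flat hearth, 40 mm above the bench, has two round pockets, 40 mm diameter, 30 mm deep, 72 mm apart along x. Red dots on the +y and -y rims beside each: one for pocket 1, two for pocket 2. Origin: centre of the underside; x, y along the walls, z up.
- pocket1 (a point): centre of the floor of the one-dot pocket, 10 mm above the bench, at furnace x = -36 mm, y = 0; axes as the furnace's. A seated cup's underside rests here and its top is 28 mm above the hearth, 6 mm below the rim.
- pocket2 (a point): centre of the floor of the two-dot pocket, 10 mm above the bench, at furnace x = +36 mm, y = 0; axes as the furnace's.
- mouth (a point): centre of the furnace mouth, level with the top of the rim (74 mm above the bench); axes as the furnace's.
- lid: loose square lid, white board 170 x 170 x 20 mm, steel plate on top (to 24 mm above the underside), about 0.5 kg, flat on the bench, right side up. Wooden bar grip at its centre: 80 mm along the lid's x, 24 mm wide along y, top 64 mm above the underside. Origin: centre of its underside; x along the bar, z up. Any of the four ways round is square to the furnace.
- cup_blue: round white solid ceramic cup, 36 mm diameter, 58 mm tall, about 120 g, filled level with blue glass (disc on its top face) and with a band of the same colour 43 to 51 mm up; stands upright. Origin: centre of its underside; z up along its axis. Goes into pocket 1, first.
- cup_amber: round white solid ceramic cup, 36 mm diameter, 58 mm tall, about 120 g, filled level with amber (orange) glass (disc on its top face) and with a band of the same colour 43 to 51 mm up; stands upright. Origin: centre of its underside; z up along its axis. Goes into pocket 2, second.
- cup_green: round white solid ceramic cup, 36 mm diameter, 58 mm tall, about 120 g, filled level with green glass (disc on its top face) and with a band of the same colour 43 to 51 mm up; stands upright. Origin: centre of its underside; z up along its axis. A bystander: leave it.
- shield_brick: loose cream firebrick standing on its long edge as a heat shield beside the furnace's -y wall, between it and the cups and lid: 230 mm long (its x), 64 mm thick (y), 114 mm tall, 1.4 kg. Origin: centre of its underside. A bystander: leave it standing.
- offcut: loose piece of firebrick 85 x 114 x 64 mm (x, y, z), near the robot on the right. Origin: centre of its underside. A bystander.
- tongs: loose dark steel tongs lying flat, 300 mm long (x), 56 mm across (y), 12 mm high, right side of the bench. Origin: mid-length on the bench. A bystander.
- wrench: loose steel wrench lying flat, left of the furnace. Origin on its underside. A bystander.
- jar: loose amber glass jar with a steel lid, 64 mm diameter, 90 mm tall, behind the work area. Origin: centre of its underside. A bystander.
Things that resemble listed ones, but are neither listed nor needed, are in the scene too. What is shaped like the cup_blue but pink or yellow is not meant.

How it is judged:
On the way, in this order (a step that is already met when the one before it is completed fails the run):
1. the blue cup stands seated in the one-dot pocket, released (horizontal distance between cup_blue and pocket1 below 0.007 m and z of cup_blue in the frame of pocket1 below 0.006 m and angle between cup_blue's own z axis and vertical below 0.12 rad and contact force between cup_blue and the fingers below 0.2 N), for 0.2 s.
2. then the amber cup stands seated in the two-dot pocket, released (horizontal distance between cup_amber and pocket2 below 0.007 m and z of cup_amber in the frame of pocket2 below 0.006 m and angle between cup_amber's own z axis and vertical below 0.12 rad and contact force between cup_amber and the fingers below 0.2 N), for 0.2 s.
3. then the lid is lifted higher than the upright firebrick (height (world z) of lid above 0.116 m and contact force between lid and the fingers above 1 N), for 0.1 s.
At the end, for the whole second after the job is handed in: Lid held at rest 5-30 mm above the rim, within 10 mm of centre, level and square within 0.1 rad, not touching furnace, cups or brick; blue cup in pocket 1, amber in pocket 2 (within 7 mm sideways, 6 mm in depth, 0.12 rad, let go); no bystander moved 30 mm, firebrick upright within 0.1 rad (all of step 1 and all of step 2 and horizontal distance between lid and mouth below 0.01 m and z of lid in the frame of mouth between 0.005 and 0.03 m and angle between each of lid, shield_brick's own z axis and vertical below 0.1 rad and (angle between the x axis of lid and the x axis of furnace, either way round below 0.1 rad or angle between the x axis of lid and the y axis of furnace, either way round below 0.1 rad) and contact force between lid and the fingers above 1 N and contact force between lid and furnace below 0.1 N and contact force between lid and cup_blue below 0.1 N and contact force between lid and cup_amber below 0.1 N and contact force between lid and shield_brick below 0.1 N and linear speed of lid below 0.02 m/s and angular speed of lid below 0.2 rad/s and distance of each of shield_brick, offcut, tongs, wrench, jar, cup_green from where it was at the start of the episode below 0.03 m); the arm keeps its last pose, push and grip.
It fails at once if the lid touches the furnace (contact force between lid and furnace above 0.5 N).
It fails at once if a bystander (firebrick, offcut, tongs, wrench, jar, green cup) is moved 30 mm or more (distance of any of shield_brick, offcut, tongs, wrench, jar, cup_green from where it was at the start of the episode above 0.03 m).
It fails at once if the upright firebrick is tipped (angle between shield_brick's own z axis and vertical above 0.2 rad).
It also fails if it takes over 72 s, if anything falls off the work surface, if the arm or the gripper's body presses on something with over 40 N, if the wrist force passes 120 N, or if a joint passes its speed limit or range.

## Working session

There is one attempt and no reset: what is moved stays moved. The work goes in short steps, Python scripts to look and compute and a tool call to move; the robot and the scene stay as the last step left them, time stands still between calls to the robot, and variables do not carry over. Pictures are saved under pics/ and viewed, at most 10 in all, crops included, and the job is handed in when it is done.

Besides the shell and the picture viewer there is one more tool, called after ">>>" in YAML: its name, and indented under it one key for each argument. carry_out: Moves the arm, as the interface text tells. Its arguments: {"type":"object","properties":{"rows":{"type":"array","items":{"type":"object","properties":{"delta_pos":{"type":"array","items":{"type":"number"}},"twist":{"type":"array","items":{"type":"number"}},"fingers":{"type":"number"}}}},"grip_force":{"type":"number"}},"required":["rows"]}

```bash
mkdir -p pics; ls; cat > h.py <<'E'
import numpy as np, cv2
from plant import arm, vision, workorder
def cam(name, st=None):
    c=vision.get_calibration(name)
    f=200/np.tan(np.radians(c["vertical_fov"])/2)
    K=np.array([[f,0,c["cx"]],[0,f,c["cy"]],[0,0,1]])
    if "rvec" in c:
        R=cv2.Rodrigues(np.array(c["rvec"],float))[0]; t=np.array(c["tvec"],float).ravel()
    else:
        T=np.eye(4);T[:3,:3]=st["tool_rot"];T[:3,3]=st["position"]
        W=np.linalg.inv(T@np.array(c["tool_from_camera"])); R=W[:3,:3];t=W[:3,3]
    return K,R,t
def ray(C,u,v,z):
    K,R,t=C; o=-R.T@t; d=R.T@np.linalg.inv(K)@np.array([u,v,1.]); return o+d*(z-o[2])/d[2]
def proj(C,p):
    K,R,t=C; q=K@(R@np.array(p,float)+t); return q[:2]/q[2]
E
python3 - <<'E'
from h import *
for n in ["scene","side","wrist"]:
    st=arm.get_state(); im=vision.capture(n); cv2.imwrite(f"pics/{n}0.png",im)
    print(n,{k:np.round(v,3).tolist() for k,v in vision.get_calibration(n).items()})
    C=cam(n,st); print(-C[1].T@C[2])
print(st)
E
```

```text
pics
scene {'vertical_fov': 51.061, 'cx': 321.446, 'cy': 201.843, 'rvec': [2.249, 0.939, -0.374], 'tvec': [-0.347, -0.243, 1.71]}
[ 1.19912363 -0.67906281  1.09718903]
side {'vertical_fov': 57.56, 'cx': 326.044, 'cy': 203.906, 'rvec': [2.107, -0.44, 0.208], 'tvec': [-0.473, 0.188, 1.109]}
[ 0.13013387 -0.95429078  0.74983074]
wrist {'vertical_fov': 60.774, 'cx': 316.676, 'cy': 206.651, 'tool_from_camera': [[-0.0, -0.966, -0.258, 0.075], [1.0, -0.0, 0.001, -0.0], [-0.001, -0.258, 0.966, -0.179], [0.0, 0.0, 0.0, 1.0]]}
[0.11539099 0.56745135 0.38298953]
{'t': 0.1, 'qpos': array([ 1.09050557e+00,  2.07334791e-01,  1.54277559e+00, -4.13428981e-05,
        1.39346845e+00, -1.50500460e-01]), 'joint_velocities': array([ 0.0010218 , -0.00246155, -0.00199356,  0.0008895 ,  0.00027379,
        0.00039165]), 'joint_torque': array([-6.81491620e-04, -3.71871829e+01, -2.82291842e+01,  7.00324005e-02,
        3.12215416e-02, -5.69883980e-05]), 'position': array([0.18590512, 0.54337204, 0.20442373]), 'tool_rot': array([[-9.46112537e-01,  3.23836826e-01, -8.81599356e-04],
       [ 3.23837924e-01,  9.46110897e-01, -1.78026919e-03],
       [ 2.57574034e-04, -1.96983031e-03, -9.99998027e-01]]), 'wrist_force': array([0.12909323, 0.30342525, 0.25644317]), 'wrist_torque': array([-0.00117822,  0.01109953, -0.03727425]), 'grasp_force': 0.0, 'finger_gap': 0.09395889947922972}
```

View pics/scene0.png

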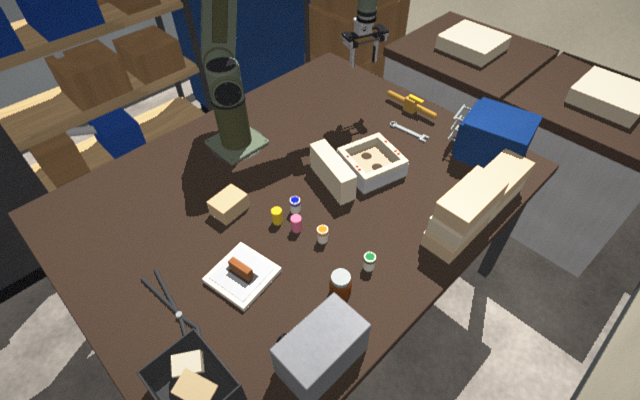

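View pics/side0.png

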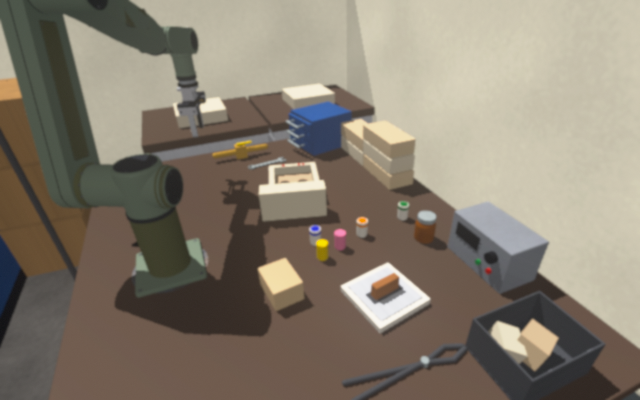

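The scene view has five cups: blue (295,205), yellow (277,216), pink (296,224), amber (322,234) and green (370,262). The lid is at (242,275), the furnace at (372,162) and the brick at (333,172). The white cups with blue and orange discs fit cup_blue and cup_amber. The yellow and pink ones are decoys, and the jar at (341,283) is amber but much larger. I'll confirm with one enlarged crop.

```bash
python3 - <<'E'
from h import *
im=cv2.imread("pics/scene0.png")
cv2.imwrite("pics/crop1.png",cv2.resize(im[125:315,195:420],None,fx=3,fy=3,interpolation=cv2.INTER_CUBIC))
C=cam("scene"); S=cam("side"); im2=cv2.imread("pics/side0.png")
def blobs(img,lo,hi,box):
    x0,y0,x1,y1=box
    m=cv2.inRange(cv2.cvtColor(img,cv2.COLOR_BGR2HSV),lo,hi)[y0:y1,x0:x1]
    n,l,s,c=cv2.connectedComponentsWithStats(m)
    return [(c[i]+[x0,y0],s[i].tolist()) for i in range(1,n) if s[i,4]>8]
for nm,lo,hi,b1,b2 in [("blue",(105,120,60),(130,255,255),(280,190,312,220),(300,215,330,250)),
  ("amber",(8,120,100),(22,255,255),(310,220,335,248),(350,210,375,243)),
  ("green",(45,80,50),(85,255,255),(355,245,380,275),(392,195,415,225))]:
  for cn,CC,img,b in (("scene",C,im,b1),("side",S,im2,b2)):
    for c,s in blobs(img,lo,hi,b): print(nm,cn,c.round(1),s,ray(CC,*c,.058)[:2].round(4))
E
```

```text
blue scene [294.3 199.3] [11, 7, 8, 6, 33] [ 0.4449 -0.0785]
blue side [314.5 228. ] [12, 11, 6, 5, 26] [ 0.4426 -0.0778]
amber scene [322.  228.6] [8, 6, 9, 6, 41] [ 0.6007 -0.101 ]
amber scene [322.2 234.2] [7, 12, 12, 4, 13] [ 0.6175 -0.1163]
amber side [361.7 219.5] [8, 7, 8, 6, 43] [ 0.6001 -0.0988]
green scene [369.5 256.1] [11, 8, 8, 7, 44] [ 0.7767 -0.0739]
green side [403.3 203.4] [9, 7, 6, 4, 20] [ 0.7756 -0.0733]
```

View pics/crop1.png

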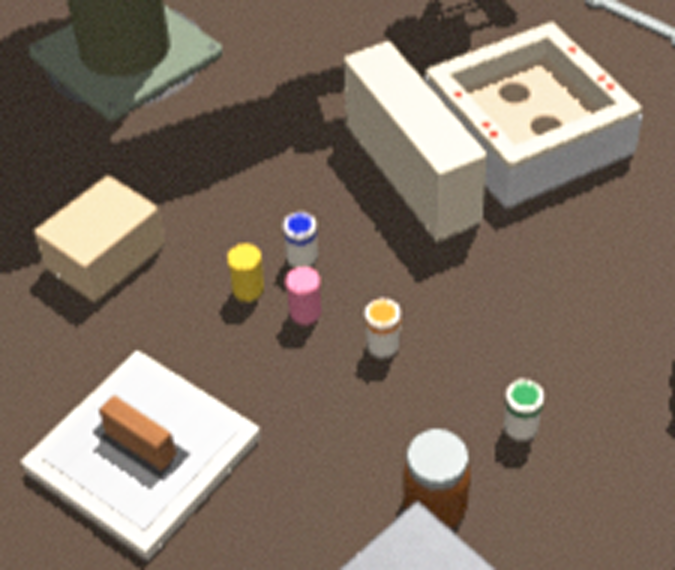

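The crop confirms it: white cups with blue (300,225) and amber (382,315) discs. The yellow (245,262) and pink (303,283) cups are solid-coloured decoys. The one-dot pocket is the upper-left one (514,93), and the two-dot pocket is at (546,125).

```bash
python3 - <<'E'
from h import *
im=cv2.imread("pics/scene0.png"); C=cam("scene"); hsv=cv2.cvtColor(im,cv2.COLOR_BGR2HSV)
q=lambda x,y:(195+(x+.5)/3-.5,125+(y+.5)/3-.5)
P=lambda n,pts,z:[print(n,ray(C,*q(*p),z)[:2].round(4)) for p in pts]
P("dots",[(457,95),(573,49),(490.5,131),(607,82)],.074)
P("rimcorner L,T,R,B",[(428,74),(553,24),(640,104),(510,163)],.074)
P("pockets",[(514,93),(546,125)],.040)
P("brick top",[(345,62),(388,43),(484,152),(437,172)],.114)
P("yellow,pink top",[(244,254),(303,276)],.058)
P("lid L,T,R,B",[(22,463),(138,351),(259,430),(148,545)],.020)
P("bar top",[(101,403),(117,396),(171,438),(157,447)],.064)
P("offcut top",[(37,232),(108,178),(160,210),(88,258)],.064)
E
```

```text
dots [0.4334 0.1926]
dots [0.4775 0.3603]
dots [0.5054 0.1739]
dots [0.5477 0.3408]
rimcorner L,T,R,B [0.3811 0.1958]
rimcorner L,T,R,B [0.4269 0.3811]
rimcorner L,T,R,B [0.6013 0.3372]
rimcorner L,T,R,B [0.5577 0.1497]
pockets [0.4563 0.2753]
pockets [0.5235 0.2585]
brick top [0.3268 0.1067]
brick top [0.338  0.1687]
brick top [0.5505 0.1099]
brick top [0.5352 0.0496]
yellow,pink top [ 0.4355 -0.1516]
yellow,pink top [ 0.505  -0.1269]
lid L,T,R,B [ 0.4632 -0.469 ]
lid L,T,R,B [ 0.433  -0.3024]
lid L,T,R,B [ 0.6002 -0.2759]
lid L,T,R,B [ 0.6238 -0.4348]
bar top [ 0.4901 -0.3829]
bar top [ 0.4945 -0.3666]
bar top [ 0.5714 -0.3589]
bar top [ 0.57   -0.3749]
offcut top [ 0.2516 -0.2972]
offcut top [ 0.2385 -0.1904]
offcut top [ 0.3219 -0.1791]
offcut top [ 0.3236 -0.2795]
```

```bash
cat >> h.py <<'E'
from scipy.spatial.transform import Rotation as Ro
def Rt(yaw):  # tool down, tool y along furnace-like y at yaw
    c,s=np.cos(yaw),np.sin(yaw); return np.array([[-c,-s,0],[-s,c,0],[0,0,-1.]])
def plan(p,yaw):
    st=arm.get_state(); R=np.array(st["tool_rot"]); T=Rt(yaw)
    tw=Ro.from_matrix(R.T@T).as_rotvec(); d=T.T@(np.array(p)-st["position"])*100
    print("t",round(st["t"],2),"pos",np.round(st["position"],4),"twist",tw.round(4),"delta after turn cm",d.round(2),"rows",int(np.ceil(np.abs(d).max()/4.5)))
E
python3 - <<'E'
from h import *
plan([.491,.267,.205],-.255)
E
```

```text
t 0.15 pos [0.1859 0.5435 0.2046] twist [-0.0017 -0.0003 -0.0748] delta after turn cm [-36.49 -19.06  -0.04] rows 9
```

>>> carry_out:
  rows:
    - {"delta_pos": [0,0,0],"twist": [0,0,-0.075],"fingers": 6}
    - {"delta_pos": [-3.65,-1.9,0],"twist": [0,0,0],"fingers": 6}
    - {"delta_pos": [-3.65,-1.9,0],"twist": [0,0,0],"fingers": 6}
    - {"delta_pos": [-3.65,-1.9,0],"twist": [0,0,0],"fingers": 6}
    - {"delta_pos": [-3.65,-1.9,0],"twist": [0,0,0],"fingers": 6}
    - {"delta_pos": [-3.65,-1.9,0],"twist": [0,0,0],"fingers": 6}
    - {"delta_pos": [-3.65,-1.9,0],"twist": [0,0,0],"fingers": 6}
    - {"delta_pos": [-3.65,-1.9,0],"twist": [0,0,0],"fingers": 6}
    - {"delta_pos": [-3.65,-1.9,0],"twist": [0,0,0],"fingers": 6}
    - {"delta_pos": [-3.65,-1.9,0],"twist": [0,0,0],"fingers": 6}
    - {"delta_pos": [-3.65,-1.9,0],"twist": [0,0,0],"fingers": 6}
    - {"delta_pos": [0,0,0],"twist": [0,0,0],"fingers": 6}

```text
t: 1.35
position: [0.4948, 0.2646, 0.2051]
tool_rot: [[-0.966, 0.258, 0.001], [0.258, 0.966, -0.001], [-0.001, -0.001, -1.0]]
wrist_force: [-0.5, 0.1, 0.8]
finger_gap: 0.0598
grasp_force: 0.0
```

```bash
python3 - <<'E'
from h import *
st=arm.get_state(); im=vision.capture("wrist"); cv2.imwrite("pics/w1.png",im); np.savez("pics/w1.npz",position=st["position"],tool_rot=st["tool_rot"])
C=cam("wrist",st); plan([.491,.267,.205],-.255)
hsv=cv2.cvtColor(im,cv2.COLOR_BGR2HSV)
m=cv2.inRange(hsv,(0,120,100),(6,255,255))|cv2.inRange(hsv,(172,120,100),(180,255,255))
n,l,s,c=cv2.connectedComponentsWithStats(m)
for i in range(1,n):
    if s[i,4]>8: print(c[i].round(1),s[i,4],ray(C,*c[i],.074)[:2].round(4))
for x,y in[(-.036,0),(.036,0)]:
    a=-.255; p=[.491+x*np.cos(a)-y*np.sin(a),.267+x*np.sin(a)+y*np.cos(a),.04]; print("pocket expected px",proj(C,p).round())
E
```

```text
t 1.4 pos [0.4928 0.2664 0.2049] twist [-0.0004 -0.0007 -0.004 ] delta after turn cm [ 0.19  0.02 -0.01] rows 1
[224.5 151.5] 123 [0.4315 0.1952]
[413.  152.3] 127 [0.476  0.3591]
[228.8 218.4] 109 [0.4922 0.1787]
[407.7 219. ] 107 [0.5365 0.3426]
[229.9 236.3] 103 [0.5096 0.174 ]
[406.5 237. ] 104 [0.5541 0.338 ]
pocket expected px [318. 151.]
pocket expected px [318. 220.]
```

View pics/w1.png

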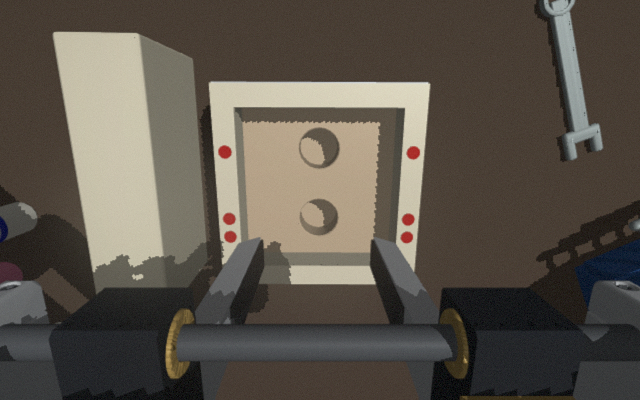

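The wrist view shows the dots at (224,151)/(413,152) for one and (229,227)/(407,228) for the pair, the pockets at (319,148)/(319,216) and the brick on the left. The dot spacings come out at 169.8 and 71.9 mm, as they should. The arm may still have been settling, so I'll take one more picture at rest.

```bash
cat >> h.py <<'E'
def furnace(name="wrist"):
    st=arm.get_state(); im=vision.capture(name); C=cam(name,st)
    hsv=cv2.cvtColor(im,cv2.COLOR_BGR2HSV)
    m=cv2.inRange(hsv,(0,120,100),(6,255,255))|cv2.inRange(hsv,(172,120,100),(180,255,255))
    n,l,s,c=cv2.connectedComponentsWithStats(m)
    P=np.array([ray(C,*c[i],.074)[:2] for i in range(1,n) if s[i,4]>40]); P=P[np.argsort(P[:,0])]
    return st,im,C,P
E
python3 - <<'E'
from h import *
for k in range(2):
    st,im,C,P=furnace(); print(np.round(st["position"],4),P.round(4).tolist())
    v=np.linalg.norm(st["joint_velocities"]);print(v)
# dark/shadowed pocket outline: edges vs hearth in a box
g=cv2.cvtColor(im,cv2.COLOR_BGR2GRAY)
for cx,cy in[(319,148),(319,216)]:
    b=g[cy-26:cy+27,cx-28:cx+29]; e=cv2.Canny(b,60,150)
    cs,_=cv2.findContours(cv2.inRange(b,0,int(np.median(b[:4])*.8)),cv2.RETR_EXTERNAL,cv2.CHAIN_APPROX_NONE)
    k=max(cs,key=cv2.contourArea); h=cv2.convexHull(k); el=cv2.fitEllipse(h); p=np.array(el[0])+[cx-28,cy-26]
    print(p.round(1),np.round(el[1],1),ray(C,*p,.04).round(4))
E
```

```text
[0.4928 0.2664 0.2049] [[0.4315, 0.1952], [0.476, 0.3591], [0.4923, 0.1787], [0.5097, 0.174], [0.5367, 0.3427], [0.5542, 0.3379]]
0.06558126238084154
[0.4916 0.2675 0.2049] [[0.4316, 0.1951], [0.476, 0.3591], [0.4922, 0.1787], [0.5095, 0.174], [0.5368, 0.3426], [0.5542, 0.3379]]
0.04404673167367832Traceback (most recent call last):
  File "<stdin>", line 10, in <module>
ValueError: max() iterable argument is empty
```

```bash
python3 - <<'E'
from h import *
plan([.482,-.088,.205],-.265)
E
```

```text
t 1.5 pos [0.4909 0.2682 0.205 ] twist [-0.0003 -0.0014  0.0097] delta after turn cm [ -8.47 -34.61  -0.  ] rows 8
```

>>> carry_out:
  rows:
    - {"delta_pos": [-0.85,-3.46,0],"twist": [0,0,0.008],"fingers": 6}
    - {"delta_pos": [-0.85,-3.46,0],"twist": [0,0,0],"fingers": 6}
    - {"delta_pos": [-0.85,-3.46,0],"twist": [0,0,0],"fingers": 6}
    - {"delta_pos": [-0.85,-3.46,0],"twist": [0,0,0],"fingers": 6}
    - {"delta_pos": [-0.85,-3.46,0],"twist": [0,0,0],"fingers": 6}
    - {"delta_pos": [-0.85,-3.46,0],"twist": [0,0,0],"fingers": 6}
    - {"delta_pos": [-0.85,-3.46,0],"twist": [0,0,0],"fingers": 6}
    - {"delta_pos": [-0.85,-3.46,0],"twist": [0,0,0],"fingers": 6}
    - {"delta_pos": [-0.85,-3.46,0],"twist": [0,0,0],"fingers": 6}
    - {"delta_pos": [-0.85,-3.46,0],"twist": [0,0,0],"fingers": 6}
    - {"delta_pos": [0,0,0],"twist": [0,0,0],"fingers": 6}
    - {"delta_pos": [0,0,0],"twist": [0,0,0],"fingers": 6}

```text
t: 2.7
position: [0.4837, -0.087, 0.2053]
tool_rot: [[-0.966, 0.26, -0.0], [0.26, 0.966, 0.001], [0.001, 0.001, -1.0]]
wrist_force: [-0.8, -0.6, 0.3]
finger_gap: 0.0603
grasp_force: 0.0
```

```bash
cat >> h.py <<'E'
HUE={"blue":((105,120,60),(130,255,255)),"amber":((8,120,100),(22,255,255))}
def cup(col,near,z=.058,save=None,name="wrist"):
    st=arm.get_state(); im=vision.capture(name); C=cam(name,st)
    if save: cv2.imwrite(save,im)
    m=cv2.inRange(cv2.cvtColor(im,cv2.COLOR_BGR2HSV),*HUE[col])
    cs,_=cv2.findContours(m,cv2.RETR_EXTERNAL,cv2.CHAIN_APPROX_NONE)
    for k in cs:
        if cv2.contourArea(k)<60: continue
        el=cv2.fitEllipse(k); p=ray(C,*el[0],z); e=ray(C,el[0][0]+el[1][0]/2,el[0][1],z)
        if np.linalg.norm(p[:2]-near)<.05: print(col,np.round(el[0],1),np.round(el[1],1),"pos",p.round(4),"r~",round(np.linalg.norm(e-p),4))
    return st
E
python3 - <<'E'
from h import *
cup("blue",[.4437,-.078],save="pics/w2.png"); plan([.4437,-.078,.15],-.265)
E
```

```text
blue [314.6 152.4] [28.4 29.1] pos [ 0.4436 -0.0782  0.058 ] r~ 0.0135
t 2.75 pos [ 0.4838 -0.0864  0.2053] twist [ 0.0009 -0.0006  0.0036] delta after turn cm [ 4.09 -0.24  5.53] rows 2
```

>>> carry_out:
  rows:
    - {"delta_pos": [1.35,0,1.8],"twist": [0,0,0],"fingers": 6}
    - {"delta_pos": [1.35,0,1.8],"twist": [0,0,0],"fingers": 6}
    - {"delta_pos": [1.35,-0.2,1.9],"twist": [0,0,0],"fingers": 6}
    - {"delta_pos": [0,0,2],"twist": [0,0,0],"fingers": 6}
    - {"delta_pos": [0,0,2],"twist": [0,0,0],"fingers": 6}
    - {"delta_pos": [0,0,0],"twist": [0,0,0],"fingers": 6}
    - {"delta_pos": [0,0,0],"twist": [0,0,0],"fingers": 6}

```text
t: 3.45
position: [0.4444, -0.0781, 0.1106]
tool_rot: [[-0.966, 0.258, -0.001], [0.258, 0.966, 0.0], [0.001, 0.0, -1.0]]
wrist_force: [0.6, -0.1, 0.3]
finger_gap: 0.06
grasp_force: 0.0
```

```bash
python3 - <<'E'
from h import *
plan([.4436,-.0782,.034],-.265); cup("blue",[.4437,-.078])
E
```

```text
t 3.45 pos [ 0.4444 -0.0781  0.1106] twist [ 0.0003 -0.0006  0.0045] delta after turn cm [ 0.07 -0.03  7.66] rows 2
blue [316.3 223.2] [37.  38.6] pos [ 0.4435 -0.0783  0.058 ] r~ 0.0132
```

>>> carry_out:
  rows:
    - {"delta_pos": [0.1,0,2.5],"twist": [0,0,0],"fingers": 6}
    - {"delta_pos": [0,0,2.5],"twist": [0,0,0],"fingers": 6}
    - {"delta_pos": [0,0,1.7],"twist": [0,0,0],"fingers": 6}
    - {"delta_pos": [0,0,0.95],"twist": [0,0,0],"fingers": 6}
    - {"delta_pos": [0,0,0],"twist": [0,0,0],"fingers": 6}
    - {"delta_pos": [0,0,0],"twist": [0,0,0],"fingers": 3}
    - {"delta_pos": [0,0,0],"twist": [0,0,0],"fingers": 3}
    - {"delta_pos": [0,0,0],"twist": [0,0,0],"fingers": 3}
    - {"delta_pos": [0,0,0],"twist": [0,0,0],"fingers": 3}
    - {"delta_pos": [0,0,0],"twist": [0,0,0],"fingers": 3}
  grip_force: 20

```text
t: 4.5
position: [0.4443, -0.0795, 0.0348]
tool_rot: [[-0.966, 0.26, 0.002], [0.26, 0.966, -0.001], [-0.002, -0.0, -1.0]]
wrist_force: [-0.6, 0.0, 3.4]
finger_gap: 0.0352
grasp_force: 20.0
```

```bash
python3 - <<'E'
from h import *
st=arm.get_state(); cup("blue",[.4437,-.078]); plan([.4436,-.0782,.205],-.265); print(st["finger_gap"],st["grasp_force"])
E
```

```text
blue [316.3 268.9] [52.2 56.2] pos [ 0.443  -0.0796  0.058 ] r~ 0.0129
blue [312.5 305.4] [ 97.5 156.1] pos [ 0.462  -0.0868  0.058 ] r~ 0.0249
t 4.55 pos [ 0.4443 -0.0795  0.0348] twist [-0.0001  0.0019  0.0021] delta after turn cm [  0.1    0.1  -17.02] rows 4
0.03522813566952481 19.9505927413702
```

>>> carry_out:
  rows:
    - {"delta_pos": [0,0,-2],"twist": [0,0,0],"fingers": 3}
    - {"delta_pos": [0,0,-3.5],"twist": [0,0,0],"fingers": 3}
    - {"delta_pos": [0,0,-4],"twist": [0,0,0],"fingers": 3}
    - {"delta_pos": [0,0,-4],"twist": [0,0,0],"fingers": 3}
    - {"delta_pos": [0,0,-3.5],"twist": [0,0,0],"fingers": 3}
    - {"delta_pos": [0,0,0],"twist": [0,0,0],"fingers": 3}

```text
t: 5.15
position: [0.4469, -0.0806, 0.2093]
tool_rot: [[-0.966, 0.26, 0.01], [0.26, 0.966, -0.004], [-0.011, -0.001, -1.0]]
wrist_force: [0.9, -0.5, -1.0]
finger_gap: 0.0353
grasp_force: 19.9
```

```bash
python3 - <<'E'
from h import *
st=arm.get_state(); print(st["finger_gap"],st["grasp_force"],st["wrist_force"]); plan([.455,.2772,.205],-.265)
E
```

```text
0.03525913994829999 19.935513362288475 [ 0.86929256 -0.49752202 -0.95906015]
t 5.15 pos [ 0.4469 -0.0806  0.2093] twist [-0.0013  0.0109  0.0023] delta after turn cm [ 8.59 34.74  0.43] rows 8
```

>>> carry_out:
  rows:
    - {"delta_pos": [0.84,3.47,0],"twist": [0,0,0],"fingers": 3}
    - {"delta_pos": [0.84,3.47,0],"twist": [0,0,0],"fingers": 3}
    - {"delta_pos": [0.84,3.47,0],"twist": [0,0,0],"fingers": 3}
    - {"delta_pos": [0.84,3.47,0],"twist": [0,0,0],"fingers": 3}
    - {"delta_pos": [0.84,3.47,0],"twist": [0,0,0],"fingers": 3}
    - {"delta_pos": [0.84,3.47,0],"twist": [0,0,0],"fingers": 3}
    - {"delta_pos": [0.84,3.47,0],"twist": [0,0,0],"fingers": 3}
    - {"delta_pos": [0.84,3.47,0],"twist": [0,0,0],"fingers": 3}
    - {"delta_pos": [0.84,3.47,0],"twist": [0,0,0],"fingers": 3}
    - {"delta_pos": [0.84,3.47,0],"twist": [0,0,0],"fingers": 3}
    - {"delta_pos": [0,0,0],"twist": [0,0,0],"fingers": 3}
    - {"delta_pos": [0,0,0],"twist": [0,0,0],"fingers": 3}

```text
t: 6.35
position: [0.4512, 0.2775, 0.202]
tool_rot: [[-0.966, 0.258, -0.003], [0.258, 0.966, -0.002], [0.003, -0.003, -1.0]]
wrist_force: [0.0, -1.1, 0.0]
finger_gap: 0.0354
grasp_force: 19.9
```

>>> carry_out:
  rows:
    - {"delta_pos": [0,0,2],"twist": [0,0,0],"fingers": 3}
    - {"delta_pos": [0,0,2],"twist": [0,0,0],"fingers": 3}
    - {"delta_pos": [0,0,0],"twist": [0,0,0],"fingers": 3}
    - {"delta_pos": [0,0,0],"twist": [0,0,0],"fingers": 3}
    - {"delta_pos": [0,0,0],"twist": [0,0,0],"fingers": 3}
    - {"delta_pos": [0,0,0],"twist": [0,0,0],"fingers": 3}

```text
t: 6.95
position: [0.4534, 0.2777, 0.1652]
tool_rot: [[-0.966, 0.26, 0.002], [0.26, 0.966, 0.001], [-0.002, 0.001, -1.0]]
wrist_force: [0.3, -0.6, -0.9]
finger_gap: 0.036
grasp_force: 19.9
```

```bash
cat >> h.py <<'E'
def check(col):
    st,im,C,P=furnace(); print("dots",P.round(4).tolist()); cv2.imwrite("pics/chk_%s.png"%col,im)
    if len(P)==6:
        a=P[:2].mean(0); b=P[2:].mean(0); print("p1",a.round(4),"p2",b.round(4),"yaw",np.arctan2(*(b-a)[::-1]).round(4))
    cup(col,st["position"][:2],st["position"][2]+.024); print("force",st["wrist_force"],st["finger_gap"])
E
python3 - <<'E'
from h import *
check("blue"); plan([.455,.2772,.044],-.265)
E
```

```text
dots [[0.4314, 0.1951], [0.4758, 0.359], [0.5367, 0.3426]]
blue [316.3 268.9] [52.1 56.2] pos [0.4515 0.2777 0.1892] r~ 0.0128
blue [313.  305.2] [ 93.8 155.4] pos [0.4705 0.2709 0.1892] r~ 0.0238
force [ 0.25608893 -0.63436584 -0.85903556] 0.036027167172873006
t 7.05 pos [0.4531 0.2778 0.1649] twist [0.0011 0.0014 0.002 ] delta after turn cm [-2.000e-01 -1.000e-02  1.209e+01] rows 3
```

>>> carry_out:
  rows:
    - {"delta_pos": [-0.2,0,2.5],"twist": [0,0,0],"fingers": 3}
    - {"delta_pos": [0,0,2.5],"twist": [0,0,0],"fingers": 3}
    - {"delta_pos": [0,0,2],"twist": [0,0,0],"fingers": 3}
    - {"delta_pos": [0,0,1.2],"twist": [0,0,0],"fingers": 3}
    - {"delta_pos": [0,0,0],"twist": [0,0,0],"fingers": 3}
    - {"delta_pos": [0,0,0],"twist": [0,0,0],"fingers": 3}
    - {"delta_pos": [0,0,0],"twist": [0,0,0],"fingers": 3}

```text
t: 7.75
position: [0.4556, 0.2777, 0.0834]
tool_rot: [[-0.966, 0.26, 0.003], [0.26, 0.966, 0.001], [-0.002, 0.002, -1.0]]
wrist_force: [1.0, -0.7, -1.4]
finger_gap: 0.0354
grasp_force: 19.9
```

```bash
python3 - <<'E'
from h import *
check("blue"); plan([.455,.2771,.044],-.265)
E
```

```text
dots [[0.4314, 0.1952], [0.4758, 0.359]]
blue [316.3 268.9] [52.2 56.2] pos [0.4538 0.2776 0.1074] r~ 0.0129
blue [321.  269.7] [67.5 84.8] pos [0.4549 0.2798 0.1074] r~ 0.0166
force [ 1.0300084  -0.66044645 -1.41262227] 0.03540509759914199
t 7.85 pos [0.4555 0.2777 0.0833] twist [0.0016 0.0021 0.0023] delta after turn cm [ 0.03 -0.07  3.93] rows 1
```

View pics/chk_blue.png

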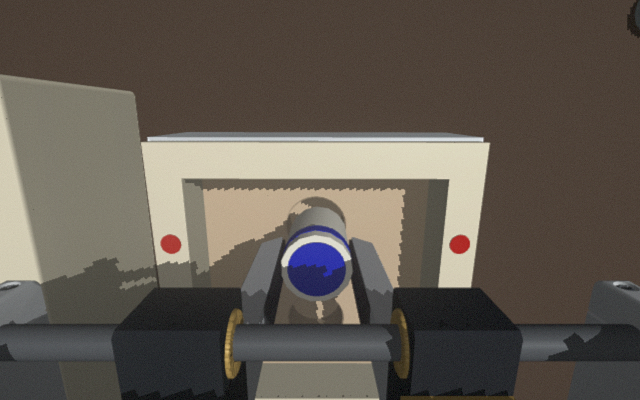

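The picture shows the blue cup (317,269) gripped over the one-dot pocket, with the pocket edge evenly around its foot at (316,215). I'll descend slowly.

>>> carry_out:
  rows:
    - {"delta_pos": [0,-0.06,0.5],"twist": [0,0,0],"fingers": 3}
    - {"delta_pos": [0,0,0.5],"twist": [0,0,0],"fingers": 3}
    - {"delta_pos": [0,0,0.5],"twist": [0,0,0],"fingers": 3}
    - {"delta_pos": [0,0,0.2],"twist": [0,0,0],"fingers": 3}
    - {"delta_pos": [0,0,0],"twist": [0,0,0],"fingers": 3}
    - {"delta_pos": [0,0,0],"twist": [0,0,0],"fingers": 3}

```text
t: 8.45
position: [0.4542, 0.2766, 0.0648]
tool_rot: [[-0.966, 0.26, -0.0], [0.26, 0.966, -0.0], [0.0, -0.0, -1.0]]
wrist_force: [0.3, 1.3, -0.9]
finger_gap: 0.0354
grasp_force: 19.9
```

>>> carry_out:
  rows:
    - {"delta_pos": [0,0,0.5],"twist": [0,0,0],"fingers": 3}
    - {"delta_pos": [0,0,0.5],"twist": [0,0,0],"fingers": 3}
    - {"delta_pos": [0,0,0.5],"twist": [0,0,0],"fingers": 3}
    - {"delta_pos": [0,0,0.4],"twist": [0,0,0],"fingers": 3}
    - {"delta_pos": [0,0,0],"twist": [0,0,0],"fingers": 3}
    - {"delta_pos": [0,0,0],"twist": [0,0,0],"fingers": 3}
    - {"delta_pos": [0,0,0],"twist": [0,0,0],"fingers": 3}

```text
t: 9.15
position: [0.4543, 0.2766, 0.046]
tool_rot: [[-0.966, 0.26, 0.0], [0.26, 0.966, 0.0], [-0.0, 0.0, -1.0]]
wrist_force: [-0.2, 0.2, -0.6]
finger_gap: 0.0353
grasp_force: 19.9
```

>>> carry_out:
  rows:
    - {"delta_pos": [0,0,0],"twist": [0,0,0],"fingers": 6}
    - {"delta_pos": [0,0,0],"twist": [0,0,0],"fingers": 6}
    - {"delta_pos": [0,0,0],"twist": [0,0,0],"fingers": 6}
    - {"delta_pos": [0,0,0],"twist": [0,0,0],"fingers": 6}
    - {"delta_pos": [0,0,-2.5],"twist": [0,0,0],"fingers": 6}
    - {"delta_pos": [0,0,-4],"twist": [0,0,0],"fingers": 6}
    - {"delta_pos": [0,0,-4],"twist": [0,0,0],"fingers": 6}
    - {"delta_pos": [0,0,-4],"twist": [0,0,0],"fingers": 6}
    - {"delta_pos": [-1,0,-1.5],"twist": [0,0,0],"fingers": 6}
    - {"delta_pos": [-2,0,0],"twist": [0,0,0],"fingers": 6}
    - {"delta_pos": [0,0,0],"twist": [0,0,0],"fingers": 6}
    - {"delta_pos": [0,0,0],"twist": [0,0,0],"fingers": 6}

```text
t: 10.35
position: [0.4826, 0.2686, 0.2054]
tool_rot: [[-0.966, 0.26, -0.002], [0.26, 0.966, -0.0], [0.002, -0.001, -1.0]]
wrist_force: [-0.6, 0.1, -0.1]
finger_gap: 0.0602
grasp_force: 0.0
```

```bash
python3 - <<'E'
from h import *
st,im,C,P=furnace(); print(P.round(4).tolist())
cup("blue",[.4537,.2772],.068)
plan([.60+.039,-.1-.011,.205],-.265)
E
```

```text
[[0.4315, 0.1951], [0.4759, 0.359], [0.4924, 0.1788], [0.5088, 0.1734], [0.5367, 0.3427], [0.5541, 0.3383]]
blue [318.2 165.7] [29.1 29.2] pos [0.4534 0.2775 0.068 ] r~ 0.0135
t 10.45 pos [0.482  0.2687 0.2049] twist [-0.0012 -0.0021  0.0024] delta after turn cm [-2.510e+01 -3.254e+01 -1.000e-02] rows 8
```

>>> carry_out:
  rows:
    - {"delta_pos": [-2.51,-3.25,0],"twist": [0,0,0.002],"fingers": 6}
    - {"delta_pos": [-2.51,-3.25,0],"twist": [0,0,0],"fingers": 6}
    - {"delta_pos": [-2.51,-3.25,0],"twist": [0,0,0],"fingers": 6}
    - {"delta_pos": [-2.51,-3.25,0],"twist": [0,0,0],"fingers": 6}
    - {"delta_pos": [-2.51,-3.25,0],"twist": [0,0,0],"fingers": 6}
    - {"delta_pos": [-2.51,-3.25,0],"twist": [0,0,0],"fingers": 6}
    - {"delta_pos": [-2.51,-3.25,0],"twist": [0,0,0],"fingers": 6}
    - {"delta_pos": [-2.51,-3.25,0],"twist": [0,0,0],"fingers": 6}
    - {"delta_pos": [-2.51,-3.25,0],"twist": [0,0,0],"fingers": 6}
    - {"delta_pos": [-2.51,-3.25,0],"twist": [0,0,0],"fingers": 6}
    - {"delta_pos": [0,0,0],"twist": [0,0,0],"fingers": 6}
    - {"delta_pos": [0,0,0],"twist": [0,0,0],"fingers": 6}

```text
t: 11.65
position: [0.6397, -0.1105, 0.2048]
tool_rot: [[-0.965, 0.263, -0.002], [0.263, 0.965, 0.001], [0.003, 0.001, -1.0]]
wrist_force: [-0.3, 0.1, -0.3]
finger_gap: 0.0602
grasp_force: 0.0
```

```bash
python3 - <<'E'
from h import *
cup("amber",[.6,-.1],save="pics/w3.png"); plan([.6,-.1,.11],-.265)
E
```

```text
amber [315.4 153.2] [28.4 28.6] pos [ 0.6002 -0.101   0.058 ] r~ 0.0135
t 11.7 pos [ 0.6396 -0.1096  0.205 ] twist [ 0.0008 -0.0023  0.0003] delta after turn cm [ 4.07 -0.12  9.5 ] rows 3
```

>>> carry_out:
  rows:
    - {"delta_pos": [1.35,0,1.9],"twist": [0,0,0],"fingers": 6}
    - {"delta_pos": [1.35,0,1.9],"twist": [0,0,0],"fingers": 6}
    - {"delta_pos": [1.35,-0.15,1.9],"twist": [0,0,0],"fingers": 6}
    - {"delta_pos": [0,0,2],"twist": [0,0,0],"fingers": 6}
    - {"delta_pos": [0,0,1.8],"twist": [0,0,0],"fingers": 6}
    - {"delta_pos": [0,0,0],"twist": [0,0,0],"fingers": 6}
    - {"delta_pos": [0,0,0],"twist": [0,0,0],"fingers": 6}
    - {"delta_pos": [0,0,0],"twist": [0,0,0],"fingers": 6}

```text
t: 12.5
position: [0.6019, -0.1008, 0.1125]
tool_rot: [[-0.965, 0.261, 0.002], [0.261, 0.965, -0.001], [-0.002, 0.0, -1.0]]
wrist_force: [0.5, 0.5, 0.4]
finger_gap: 0.0603
grasp_force: 0.0
```

```bash
python3 - <<'E'
from h import *
cup("amber",[.6,-.1]); plan([.6002,-.101,.034],-.265)
E
```

```text
amber [316. 221.] [36.7 38.4] pos [ 0.6   -0.101  0.058] r~ 0.0131
t 12.55 pos [ 0.6021 -0.1011  0.1126] twist [-0.0001  0.0027  0.0011] delta after turn cm [ 0.18 -0.04  7.86] rows 2
```

>>> carry_out:
  rows:
    - {"delta_pos": [0.15,0,2.5],"twist": [0,0,0],"fingers": 6}
    - {"delta_pos": [0,0,2.5],"twist": [0,0,0],"fingers": 6}
    - {"delta_pos": [0,0,1.8],"twist": [0,0,0],"fingers": 6}
    - {"delta_pos": [0,0,0.95],"twist": [0,0,0],"fingers": 6}
    - {"delta_pos": [0,0,0],"twist": [0,0,0],"fingers": 6}
    - {"delta_pos": [0,0,0],"twist": [0,0,0],"fingers": 3}
    - {"delta_pos": [0,0,0],"twist": [0,0,0],"fingers": 3}
    - {"delta_pos": [0,0,0],"twist": [0,0,0],"fingers": 3}
    - {"delta_pos": [0,0,0],"twist": [0,0,0],"fingers": 3}
    - {"delta_pos": [0,0,0],"twist": [0,0,0],"fingers": 3}

```text
t: 13.55
position: [0.6004, -0.1012, 0.0346]
tool_rot: [[-0.965, 0.262, 0.002], [0.262, 0.965, -0.001], [-0.002, -0.0, -1.0]]
wrist_force: [-0.7, -0.0, 3.4]
finger_gap: 0.035
grasp_force: 20.0
```

```bash
python3 - <<'E'
from h import *
st=arm.get_state(); cup("amber",[.6,-.1]); plan([.6002,-.101,.205],-.265); print(st["finger_gap"],st["grasp_force"])
E
```

```text
amber [316.6 270.5] [52.3 56.9] pos [ 0.5998 -0.1014  0.058 ] r~ 0.013
amber [318.2 277.7] [79. 98.] pos [ 0.6038 -0.1017  0.058 ] r~ 0.0197
t 13.6 pos [ 0.6004 -0.1012  0.0346] twist [-0.0001  0.002   0.0002] delta after turn cm [  0.03   0.02 -17.04] rows 4
0.035002961971740854 19.995982178952545
```

>>> carry_out:
  rows:
    - {"delta_pos": [0,0,-2],"twist": [0,0,0],"fingers": 3}
    - {"delta_pos": [0,0,-3.5],"twist": [0,0,0],"fingers": 3}
    - {"delta_pos": [0,0,-4],"twist": [0,0,0],"fingers": 3}
    - {"delta_pos": [0,0,-4],"twist": [0,0,0],"fingers": 3}
    - {"delta_pos": [0,0,-3.5],"twist": [0,0,0],"fingers": 3}
    - {"delta_pos": [0,0,0],"twist": [0,0,0],"fingers": 3}

```text
t: 14.2
position: [0.6032, -0.1021, 0.21]
tool_rot: [[-0.965, 0.262, 0.011], [0.262, 0.965, -0.004], [-0.012, -0.001, -1.0]]
wrist_force: [-0.1, -0.1, 0.0]
finger_gap: 0.0355
grasp_force: 20.0
```

>>> carry_out:
  rows:
    - {"delta_pos": [1.68,3.27,0],"twist": [0,0,0],"fingers": 3}
    - {"delta_pos": [1.68,3.27,0],"twist": [0,0,0],"fingers": 3}
    - {"delta_pos": [1.68,3.27,0],"twist": [0,0,0],"fingers": 3}
    - {"delta_pos": [1.68,3.27,0],"twist": [0,0,0],"fingers": 3}
    - {"delta_pos": [1.68,3.27,0],"twist": [0,0,0],"fingers": 3}
    - {"delta_pos": [1.68,3.27,0],"twist": [0,0,0],"fingers": 3}
    - {"delta_pos": [1.68,3.27,0],"twist": [0,0,0],"fingers": 3}
    - {"delta_pos": [1.68,3.27,0],"twist": [0,0,0],"fingers": 3}
    - {"delta_pos": [1.68,3.27,0],"twist": [0,0,0],"fingers": 3}
    - {"delta_pos": [1.68,3.27,0],"twist": [0,0,0],"fingers": 3}
    - {"delta_pos": [0,0,0],"twist": [0,0,0],"fingers": 3}
    - {"delta_pos": [0,0,0],"twist": [0,0,0],"fingers": 3}

```text
t: 15.4
position: [0.5216, 0.2587, 0.2014]
tool_rot: [[-0.966, 0.26, -0.003], [0.26, 0.966, -0.002], [0.003, -0.002, -1.0]]
wrist_force: [-0.2, -0.9, -1.9]
finger_gap: 0.0351
grasp_force: 20.0
```

>>> carry_out:
  rows:
    - {"delta_pos": [0,0,2],"twist": [0,0,0],"fingers": 3}
    - {"delta_pos": [0,0,2],"twist": [0,0,0],"fingers": 3}
    - {"delta_pos": [0,0,0],"twist": [0,0,0],"fingers": 3}
    - {"delta_pos": [0,0,0],"twist": [0,0,0],"fingers": 3}
    - {"delta_pos": [0,0,0],"twist": [0,0,0],"fingers": 3}
    - {"delta_pos": [0,0,0],"twist": [0,0,0],"fingers": 3}

```text
t: 16.0
position: [0.524, 0.2585, 0.1648]
tool_rot: [[-0.965, 0.262, 0.002], [0.262, 0.965, 0.001], [-0.002, 0.001, -1.0]]
wrist_force: [-0.9, 0.1, -0.8]
finger_gap: 0.0354
grasp_force: 20.0
```

```bash
python3 - <<'E'
from h import *
check("amber"); plan([.5238,.2585,.044],-.265)
E
```

```text
dots [[0.4315, 0.1952], [0.4759, 0.359], [0.4923, 0.1786], [0.5096, 0.174], [0.5367, 0.3424], [0.554, 0.338]]
p1 [0.4537 0.2771] p2 [0.5231 0.2583] yaw -0.2646
amber [316.5 270.4] [52.6 57. ] pos [0.5229 0.2584 0.1888] r~ 0.013
force [-0.85782473  0.10687747 -0.77244558] 0.03542784728127828
t 16.1 pos [0.5237 0.2586 0.1645] twist [0.001  0.0016 0.    ] delta after turn cm [-1.000e-02 -1.000e-02  1.205e+01] rows 3
```

>>> carry_out:
  rows:
    - {"delta_pos": [0,0,2.5],"twist": [0,0,0],"fingers": 3}
    - {"delta_pos": [0,0,2.5],"twist": [0,0,0],"fingers": 3}
    - {"delta_pos": [0,0,2],"twist": [0,0,0],"fingers": 3}
    - {"delta_pos": [0,0,1.2],"twist": [0,0,0],"fingers": 3}
    - {"delta_pos": [0,0,0],"twist": [0,0,0],"fingers": 3}
    - {"delta_pos": [0,0,0],"twist": [0,0,0],"fingers": 3}
    - {"delta_pos": [0,0,0],"twist": [0,0,0],"fingers": 3}

```text
t: 16.8
position: [0.5243, 0.259, 0.0831]
tool_rot: [[-0.965, 0.262, 0.003], [0.262, 0.965, 0.001], [-0.003, 0.002, -1.0]]
wrist_force: [-0.1, -0.1, -0.7]
finger_gap: 0.0354
grasp_force: 20.0
```

```bash
python3 - <<'E'
from h import *
check("amber"); plan([.5238,.2585,.046],-.265)
E
```

```text
dots [[0.4315, 0.1951], [0.4759, 0.359], [0.4922, 0.1787], [0.5079, 0.1744], [0.5367, 0.3426], [0.554, 0.3378]]
p1 [0.4537 0.2771] p2 [0.5227 0.2584] yaw -0.2646
amber [317.1 258.5] [27.8 54.5] pos [0.5173 0.2608 0.1071] r~ 0.0068
amber [328.6 184.7] [66.8 90.8] pos [0.4832 0.2755 0.1071] r~ 0.0154
force [-0.09496313 -0.0602662  -0.70562699] 0.035380471973590455
t 16.9 pos [0.5241 0.2589 0.0829] twist [0.0015 0.0024 0.0002] delta after turn cm [ 0.02 -0.05  3.69] rows 1
```

>>> carry_out:
  rows:
    - {"delta_pos": [0,-0.05,0.5],"twist": [0,0,0],"fingers": 3}
    - {"delta_pos": [0,0,0.5],"twist": [0,0,0],"fingers": 3}
    - {"delta_pos": [0,0,0.5],"twist": [0,0,0],"fingers": 3}
    - {"delta_pos": [0,0,0.2],"twist": [0,0,0],"fingers": 3}
    - {"delta_pos": [0,0,0],"twist": [0,0,0],"fingers": 3}
    - {"delta_pos": [0,0,0],"twist": [0,0,0],"fingers": 3}

```text
t: 17.5
position: [0.5228, 0.2581, 0.0643]
tool_rot: [[-0.965, 0.262, -0.0], [0.262, 0.965, -0.0], [0.0, -0.0, -1.0]]
wrist_force: [0.6, -0.0, -0.1]
finger_gap: 0.0355
grasp_force: 20.0
```

>>> carry_out:
  rows:
    - {"delta_pos": [0,0,0.5],"twist": [0,0,0],"fingers": 3}
    - {"delta_pos": [0,0,0.5],"twist": [0,0,0],"fingers": 3}
    - {"delta_pos": [0,0,0.5],"twist": [0,0,0],"fingers": 3}
    - {"delta_pos": [0,0,0.35],"twist": [0,0,0],"fingers": 3}
    - {"delta_pos": [0,0,0],"twist": [0,0,0],"fingers": 3}
    - {"delta_pos": [0,0,0],"twist": [0,0,0],"fingers": 3}
    - {"delta_pos": [0,0,0],"twist": [0,0,0],"fingers": 3}

```text
t: 18.2
position: [0.5231, 0.2582, 0.0461]
tool_rot: [[-0.965, 0.262, 0.0], [0.262, 0.965, 0.0], [-0.0, 0.0, -1.0]]
wrist_force: [0.4, 0.8, -0.9]
finger_gap: 0.0352
grasp_force: 20.0
```

>>> carry_out:
  rows:
    - {"delta_pos": [0,0,0],"twist": [0,0,0],"fingers": 6}
    - {"delta_pos": [0,0,0],"twist": [0,0,0],"fingers": 6}
    - {"delta_pos": [0,0,0],"twist": [0,0,0],"fingers": 6}
    - {"delta_pos": [0,0,0],"twist": [0,0,0],"fingers": 6}
    - {"delta_pos": [0,0,-2.5],"twist": [0,0,0],"fingers": 6}
    - {"delta_pos": [0,0,-4],"twist": [0,0,0],"fingers": 6}
    - {"delta_pos": [0,0,-4],"twist": [0,0,0],"fingers": 6}
    - {"delta_pos": [0,0,-4],"twist": [0,0,0],"fingers": 6}
    - {"delta_pos": [0,0,-1.5],"twist": [0,0,0],"fingers": 6}
    - {"delta_pos": [0,0,0],"twist": [0,0,0],"fingers": 6}
    - {"delta_pos": [0,0,0],"twist": [0,0,0],"fingers": 6}

```text
t: 19.3
position: [0.5219, 0.2578, 0.2041]
tool_rot: [[-0.965, 0.262, -0.003], [0.262, 0.965, -0.001], [0.002, -0.001, -1.0]]
wrist_force: [-0.2, -0.5, -0.9]
finger_gap: 0.0597
grasp_force: 0.0
```

```bash
python3 - <<'E'
from h import *
cup("blue",[.4537,.2772],.068,save="pics/w4.png"); cup("amber",[.5232,.2583],.068)
# lid: bar corners (scene estimate) and aligned yaw
b=np.array([[.4901,-.3829],[.4945,-.3666],[.5714,-.3589],[.57,-.3749]]); print("bar c",b.mean(0),"yaw",np.arctan2(*((b[2]+b[3]-b[0]-b[1])[::-1])))
l=np.array([[.4632,-.469],[.433,-.3024],[.6002,-.2759],[.6238,-.4348]]); print("lid c",l.mean(0),"yaw",np.arctan2(*((l[2]+l[3]-l[0]-l[1])[::-1])))
plan([.57,-.375,.25],.10)
E
```

```text
blue [318.3 119.9] [30.4 31.6] pos [0.4534 0.2775 0.068 ] r~ 0.0136
amber [318.3 199.2] [28.3 29.1] pos [0.5227 0.2582 0.068 ] r~ 0.0134
bar c [ 0.5315   -0.370825] yaw 0.09979493903465934
lid c [ 0.53005  -0.370525] yaw 0.18309989319567294
t 19.4 pos [0.5211 0.2575 0.2027] twist [-0.0021 -0.0052 -0.3649] delta after turn cm [  1.45 -63.42  -4.73] rows 15
```

>>> carry_out:
  rows:
    - {"delta_pos": [0,0,-1.5],"twist": [0,0,-0.12],"fingers": 6}
    - {"delta_pos": [0,0,-1.5],"twist": [0,0,-0.12],"fingers": 6}
    - {"delta_pos": [0,0,-1.5],"twist": [0,0,-0.12],"fingers": 6}
    - {"delta_pos": [0.1,-4.2,0],"twist": [0,0,0],"fingers": 6}
    - {"delta_pos": [0.1,-4.2,0],"twist": [0,0,0],"fingers": 6}
    - {"delta_pos": [0.1,-4.2,0],"twist": [0,0,0],"fingers": 6}
    - {"delta_pos": [0.1,-4.2,0],"twist": [0,0,0],"fingers": 6}
    - {"delta_pos": [0.1,-4.2,0],"twist": [0,0,0],"fingers": 6}
    - {"delta_pos": [0.1,-4.2,0],"twist": [0,0,0],"fingers": 6}
    - {"delta_pos": [0.1,-4.2,0],"twist": [0,0,0],"fingers": 6}
    - {"delta_pos": [0.1,-4.2,0],"twist": [0,0,0],"fingers": 6}
    - {"delta_pos": [0.1,-4.2,0],"twist": [0,0,0],"fingers": 6}

```text
t: 20.6
position: [0.5485, -0.1203, 0.2482]
tool_rot: [[-0.995, -0.095, -0.004], [-0.095, 0.995, 0.002], [0.004, 0.002, -1.0]]
wrist_force: [1.2, 0.4, 0.1]
finger_gap: 0.0602
grasp_force: 0.0
```

>>> carry_out:
  rows:
    - {"delta_pos": [0.1,-4.2,0],"twist": [0,0,0],"fingers": 6}
    - {"delta_pos": [0.1,-4.2,0],"twist": [0,0,0],"fingers": 6}
    - {"delta_pos": [0.1,-4.2,0],"twist": [0,0,0],"fingers": 6}
    - {"delta_pos": [0.1,-4.2,0],"twist": [0,0,0],"fingers": 6}
    - {"delta_pos": [0.1,-4.2,0],"twist": [0,0,0],"fingers": 6}
    - {"delta_pos": [0.1,-4.2,0],"twist": [0,0,0],"fingers": 6}
    - {"delta_pos": [0,0,0],"twist": [0,0,0],"fingers": 6}
    - {"delta_pos": [0,0,0],"twist": [0,0,0],"fingers": 6}
    - {"delta_pos": [0,0,0],"twist": [0,0,0],"fingers": 6}

```text
t: 21.5
position: [0.5674, -0.3689, 0.2492]
tool_rot: [[-0.995, -0.096, -0.002], [-0.096, 0.995, 0.003], [0.002, 0.003, -1.0]]
wrist_force: [0.3, 0.2, 0.3]
finger_gap: 0.0601
grasp_force: 0.0
```

```bash
cat >> h.py <<'E'
def lid(h0=0.0,save=None,draw=None):
    st=arm.get_state(); im=vision.capture("wrist"); C=cam("wrist",st)
    if save: cv2.imwrite(save,im)
    hsv=cv2.cvtColor(im,cv2.COLOR_BGR2HSV)
    m=cv2.inRange(hsv,(5,120,90),(16,255,255)); return st,im,C,m
E
python3 - <<'E'
from h import *
st,im,C,m=lid(save="pics/w5.png"); plan([.5305,-.3705,.25],.1)
np.savez("pics/w5.npz",position=st["position"],tool_rot=st["tool_rot"])
print([cv2.boundingRect(c) for c in cv2.findContours(m,0,2)[0] if cv2.contourArea(c)>100])
E
```

```text
t 21.55 pos [ 0.5677 -0.3687  0.2499] twist [ 0.0018 -0.0012 -0.0033] delta after turn cm [ 3.72  0.19 -0.01] rows 1
[(305, 111, 24, 49)]
```

View pics/w5.png

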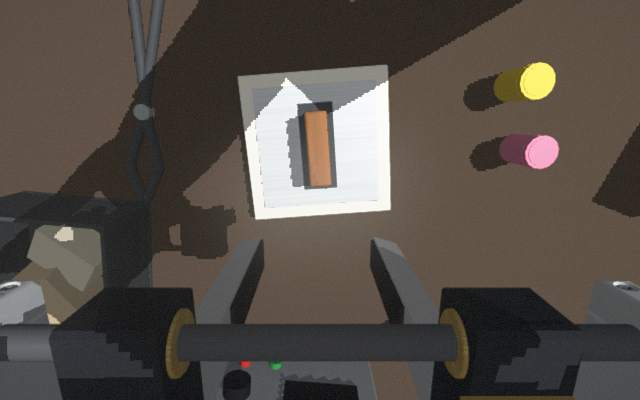

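The wrist view shows the lid outline corners at (239,76), (387,66), (390,211) and (257,219), with the wooden bar running from (316,111) to (320,188).

```bash
python3 - <<'E'
from h import *
st=np.load("pics/w5.npz"); C=cam("wrist",st); im=cv2.imread("pics/w5.png"); hsv=cv2.cvtColor(im,cv2.COLOR_BGR2HSV)
m=cv2.inRange(hsv,(3,90,60),(20,255,255))
m[:, :270]=0; m[:,360:]=0; m[:90]=0;m[210:]=0
k=max(cv2.findContours(m,0,1)[0],key=cv2.contourArea); pts=np.array([ray(C,*p[0],.064)[:2] for p in k],np.float32)
r=cv2.minAreaRect(pts*1000); print("bar",r, cv2.minAreaRect(k))
g=np.array([ray(C,*p,.02)[:2] for p in [(239,76),(387,66),(390,211),(257,219)]]); print("corners",g.round(4).tolist(),g.mean(0), [np.linalg.norm(g[i]-g[i-1]).round(4) for i in range(4)])
for i in range(4): d=g[i]-g[i-1]; print(np.arctan2(d[1],d[0]).round(3))
for p in [(305,111),(328,111),(331,186),(308,188)]: print(ray(C,*p,.064)[:2].round(4))
E
```

```text
bar ((526.4759521484375, -371.4587707519531), (78.79151916503906, 23.490917205810547), 9.860565185546875) ((317.7930908203125, 148.0172576904297), (75.40530395507812, 22.671417236328125), 85.2363510131836)
corners [[0.4581, -0.4665], [0.4317, -0.3026], [0.5978, -0.274], [0.6237, -0.4378]] [ 0.52783233 -0.37023314] [np.float64(0.1681), np.float64(0.166), np.float64(0.1685), np.float64(0.1659)]
-2.97
1.73
0.171
-1.413
[ 0.4892 -0.3881]
[ 0.4869 -0.3646]
[ 0.5647 -0.3532]
[ 0.5692 -0.3779]
```

```bash
python3 - <<'E'
from h import *
plan([.527,-.371,.13],.171)
E
```

```text
t 21.55 pos [ 0.5677 -0.3687  0.2499] twist [ 0.0019 -0.0012 -0.0743] delta after turn cm [ 4.05  0.47 11.99] rows 3
```

>>> carry_out:
  rows:
    - {"delta_pos": [0,0,0],"twist": [0,0,-0.074],"fingers": 6}
    - {"delta_pos": [1.35,0.15,2],"twist": [0,0,0],"fingers": 6}
    - {"delta_pos": [1.35,0.15,2],"twist": [0,0,0],"fingers": 6}
    - {"delta_pos": [1.35,0.15,2],"twist": [0,0,0],"fingers": 6}
    - {"delta_pos": [0,0,2],"twist": [0,0,0],"fingers": 6}
    - {"delta_pos": [0,0,2],"twist": [0,0,0],"fingers": 6}
    - {"delta_pos": [0,0,2],"twist": [0,0,0],"fingers": 6}
    - {"delta_pos": [0,0,0],"twist": [0,0,0],"fingers": 6}
    - {"delta_pos": [0,0,0],"twist": [0,0,0],"fingers": 6}
    - {"delta_pos": [0,0,0],"twist": [0,0,0],"fingers": 6}

```text
t: 22.55
position: [0.5282, -0.3729, 0.1328]
tool_rot: [[-0.986, -0.169, 0.002], [-0.169, 0.986, -0.002], [-0.002, -0.002, -1.0]]
wrist_force: [-0.1, -0.5, -0.2]
finger_gap: 0.0599
grasp_force: 0.0
```

```bash
python3 - <<'E'
from h import *
plan([.527,-.371,.030],.171)
st,im,C,m=lid(save="pics/w6.png")
m=cv2.inRange(cv2.cvtColor(im,cv2.COLOR_BGR2HSV),(3,90,60),(20,255,255)); m[:,:250]=0; m[:,390:]=0; m[310:]=0
k=max(cv2.findContours(m,0,1)[0],key=cv2.contourArea); pts=np.array([ray(C,*p[0],.064)[:2] for p in k],np.float32)
print(cv2.boundingRect(k),cv2.minAreaRect(pts*1000))
E
```

```text
t 22.55 pos [ 0.5282 -0.3729  0.1328] twist [-0.0022  0.0017 -0.0009] delta after turn cm [ 0.08  0.21 10.28] rows 3
(304, 158, 32, 105) ((523.5890502929688, -371.9826354980469), (81.38265228271484, 22.82390022277832), 9.774478912353516)
```

>>> carry_out:
  rows:
    - {"delta_pos": [0.15,0.15,2.5],"twist": [0,0,0],"fingers": 6}
    - {"delta_pos": [0,0,2.5],"twist": [0,0,0],"fingers": 6}
    - {"delta_pos": [0,0,2.5],"twist": [0,0,0],"fingers": 6}
    - {"delta_pos": [0,0,1.6],"twist": [0,0,0],"fingers": 6}
    - {"delta_pos": [0,0,0.8],"twist": [0,0,0],"fingers": 6}
    - {"delta_pos": [0,0,0],"twist": [0,0,0],"fingers": 6}
    - {"delta_pos": [0,0,0],"twist": [0,0,0],"fingers": 6}

```text
t: 23.3
position: [0.5262, -0.3724, 0.0332]
tool_rot: [[-0.986, -0.168, 0.001], [-0.168, 0.986, -0.001], [-0.001, -0.002, -1.0]]
wrist_force: [0.6, 0.5, 0.1]
finger_gap: 0.06
grasp_force: 0.0
```

>>> carry_out:
  rows:
    - {"delta_pos": [0,0,0],"twist": [0,0,0],"fingers": 1.5}
    - {"delta_pos": [0,0,0],"twist": [0,0,0],"fingers": 1.5}
    - {"delta_pos": [0,0,0],"twist": [0,0,0],"fingers": 1.5}
    - {"delta_pos": [0,0,0],"twist": [0,0,0],"fingers": 1.5}
    - {"delta_pos": [0,0,0],"twist": [0,0,0],"fingers": 1.5}
    - {"delta_pos": [0,0,0],"twist": [0,0,0],"fingers": 1.5}
    - {"delta_pos": [0,0,0],"twist": [0,0,0],"fingers": 1.5}
  grip_force: 50

```text
t: 24.0
position: [0.5254, -0.3716, 0.0321]
tool_rot: [[-0.986, -0.168, 0.0], [-0.168, 0.986, 0.0], [-0.0, -0.0, -1.0]]
wrist_force: [0.4, 0.9, 1.5]
finger_gap: 0.0242
grasp_force: 50.0
```

>>> carry_out:
  rows:
    - {"delta_pos": [0,0,-1],"twist": [0,0,0],"fingers": 1.5}
    - {"delta_pos": [0,0,-1.5],"twist": [0,0,0],"fingers": 1.5}
    - {"delta_pos": [0,0,-2.3],"twist": [0,0,0],"fingers": 1.5}
    - {"delta_pos": [0,0,-2.5],"twist": [0,0,0],"fingers": 1.5}
    - {"delta_pos": [0,0,-2.5],"twist": [0,0,0],"fingers": 1.5}
    - {"delta_pos": [0,0,-2.5],"twist": [0,0,0],"fingers": 1.5}
    - {"delta_pos": [0,0,-2.5],"twist": [0,0,0],"fingers": 1.5}
    - {"delta_pos": [0,0,-2],"twist": [0,0,0],"fingers": 1.5}
    - {"delta_pos": [0,0,-1],"twist": [0,0,0],"fingers": 1.5}
    - {"delta_pos": [0,0,0],"twist": [0,0,0],"fingers": 1.5}
    - {"delta_pos": [0,0,0],"twist": [0,0,0],"fingers": 1.5}
    - {"delta_pos": [0,0,0],"twist": [0,0,0],"fingers": 1.5}

```text
t: 25.2
position: [0.5244, -0.3708, 0.2078]
tool_rot: [[-0.986, -0.168, -0.003], [-0.168, 0.986, 0.003], [0.002, 0.003, -1.0]]
wrist_force: [0.5, 1.0, -4.8]
finger_gap: 0.0234
grasp_force: 50.0
```

```bash
python3 - <<'E'
from h import *
st=arm.get_state(); im=vision.capture("wrist"); cv2.imwrite("pics/w7.png",im); np.savez("pics/w7.npz",position=st["position"],tool_rot=st["tool_rot"])
print(st["wrist_force"],st["wrist_torque"],st["finger_gap"],st["grasp_force"])
im=vision.capture("scene"); cv2.imwrite("pics/s7.png",im)
plan([.4884,.2678,.205],-.265)
E
```

```text
[ 0.51433815  1.01867377 -4.83877374] [0.08568413 0.00464312 0.01887885] 0.023438333977474444 49.99817669391632
t 25.3 pos [ 0.5246 -0.3709  0.208 ] twist [ 0.0022 -0.0026  0.4341] delta after turn cm [20.23 60.69  0.3 ] rows 14
```

View pics/w7.png

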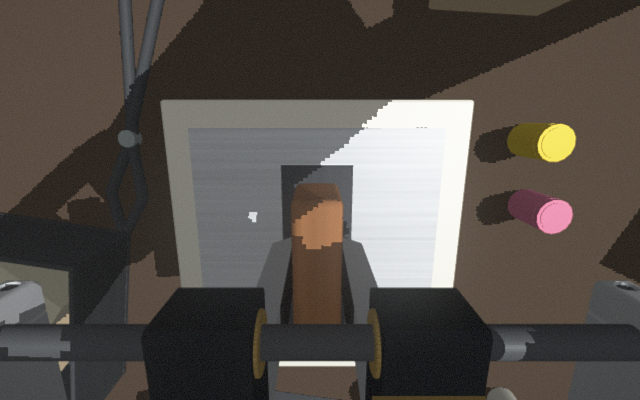

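The lid hangs level and square in the gripper. Its far edge runs from (162,100) to (473,100), and the near edge shows at (317,363). Next is the lid's offset from the TCP.

```bash
python3 - <<'E'
from h import *
st=np.load("pics/w7.npz"); C=cam("wrist",st); T=st["tool_rot"]; o=st["position"]
for p in [(162,100),(473,100),(317,363)]:
    r=ray(C,*p,o[2]-.0321+.020); print(p,(T.T@(r-o)*1000).round(1))
E
```

```text
(162, 100) [ 82.8 -82.8  12. ]
(473, 100) [82.8 83.4 12.5]
(317, 363) [-82.7  -0.1  11.9]
```

>>> carry_out:
  rows:
    - {"delta_pos": [0,0,0],"twist": [0,0,0.05],"fingers": 1.5}
    - {"delta_pos": [0,0,0],"twist": [0,0,0.08],"fingers": 1.5}
    - {"delta_pos": [0,0,0],"twist": [0,0,0.09],"fingers": 1.5}
    - {"delta_pos": [0,0,0],"twist": [0,0,0.09],"fingers": 1.5}
    - {"delta_pos": [0,0,0],"twist": [0,0,0.075],"fingers": 1.5}
    - {"delta_pos": [0,0,0],"twist": [0,0,0.049],"fingers": 1.5}
    - {"delta_pos": [0.5,1.5,0],"twist": [0,0,0],"fingers": 1.5}
    - {"delta_pos": [0.9,2.7,0],"twist": [0,0,0],"fingers": 1.5}
    - {"delta_pos": [1.2,3.6,0],"twist": [0,0,0],"fingers": 1.5}
    - {"delta_pos": [1.2,3.6,0],"twist": [0,0,0],"fingers": 1.5}
    - {"delta_pos": [1.2,3.6,0],"twist": [0,0,0],"fingers": 1.5}
    - {"delta_pos": [1.2,3.6,0],"twist": [0,0,0],"fingers": 1.5}

```text
t: 26.5
position: [0.5133, -0.1732, 0.2094]
tool_rot: [[-0.965, 0.261, -0.001], [0.261, 0.965, 0.001], [0.001, 0.001, -1.0]]
wrist_force: [-0.3, 0.0, -4.2]
finger_gap: 0.0237
grasp_force: 50.0
```

>>> carry_out:
  rows:
    - {"delta_pos": [1.2,3.6,0],"twist": [0,0,0],"fingers": 1.5}
    - {"delta_pos": [1.2,3.6,0],"twist": [0,0,0],"fingers": 1.5}
    - {"delta_pos": [1.2,3.6,0],"twist": [0,0,0],"fingers": 1.5}
    - {"delta_pos": [1.2,3.6,0],"twist": [0,0,0],"fingers": 1.5}
    - {"delta_pos": [1.2,3.6,0],"twist": [0,0,0],"fingers": 1.5}
    - {"delta_pos": [1.2,3.6,0],"twist": [0,0,0],"fingers": 1.5}
    - {"delta_pos": [1.2,3.6,0],"twist": [0,0,0],"fingers": 1.5}
    - {"delta_pos": [1.2,3.6,0],"twist": [0,0,0],"fingers": 1.5}
    - {"delta_pos": [1.2,3.6,0],"twist": [0,0,0],"fingers": 1.5}
    - {"delta_pos": [1.2,3.6,0],"twist": [0,0,0],"fingers": 1.5}
    - {"delta_pos": [1,3,0],"twist": [0,0,0],"fingers": 1.5}
    - {"delta_pos": [0.6,1.8,0],"twist": [0,0,0],"fingers": 1.5}

```text
t: 27.7
position: [0.4878, 0.2565, 0.2095]
tool_rot: [[-0.966, 0.258, -0.001], [0.258, 0.966, 0.001], [0.002, 0.001, -1.0]]
wrist_force: [0.1, -0.4, -4.2]
finger_gap: 0.0238
grasp_force: 50.0
```

>>> carry_out:
  rows:
    - {"delta_pos": [0.3,0.9,0],"twist": [0,0,0],"fingers": 1.5}
    - {"delta_pos": [0.1,0.4,0],"twist": [0,0,0],"fingers": 1.5}
    - {"delta_pos": [0,0,0],"twist": [0,0,0],"fingers": 1.5}
    - {"delta_pos": [0,0,0],"twist": [0,0,0],"fingers": 1.5}
    - {"delta_pos": [0,0,0],"twist": [0,0,0],"fingers": 1.5}
    - {"delta_pos": [0,0,0],"twist": [0,0,0],"fingers": 1.5}
    - {"delta_pos": [0,0,0],"twist": [0,0,0],"fingers": 1.5}

```text
t: 28.4
position: [0.4895, 0.2665, 0.21]
tool_rot: [[-0.965, 0.263, 0.0], [0.263, 0.965, -0.0], [-0.0, -0.0, -1.0]]
wrist_force: [0.0, 0.1, -5.6]
finger_gap: 0.0234
grasp_force: 50.0
```

```bash
python3 - <<'E'
from h import *
plan([.4884,.2678,.121],-.265)
st=arm.get_state(); im=vision.capture("wrist"); cv2.imwrite("pics/w8.png",im); np.savez("pics/w8.npz",position=st["position"],tool_rot=st["tool_rot"])
print(st["wrist_force"],st["wrist_torque"],st["finger_gap"],st["grasp_force"])
C=cam("wrist",st); print("rim corners px",[proj(C,[.4884+np.cos(-.265)*x-np.sin(-.265)*y,.2678+np.sin(-.265)*x+np.cos(-.265)*y,.074]).round().tolist() for x in(-.095,.095) for y in(-.095,.095)])
E
```

```text
t 28.4 pos [0.4895 0.2665 0.21  ] twist [-0.0001  0.     -0.0007] delta after turn cm [0.14 0.09 8.9 ] rows 2
[ 0.04957231  0.0727708  -5.56923277] [-0.0517726   0.06488527 -0.02724773] 0.02344596685341907 49.99817669391632
rim corners px [[209.0, 90.0], [426.0, 90.0], [225.0, 287.0], [411.0, 287.0]]
```

View pics/w8.png

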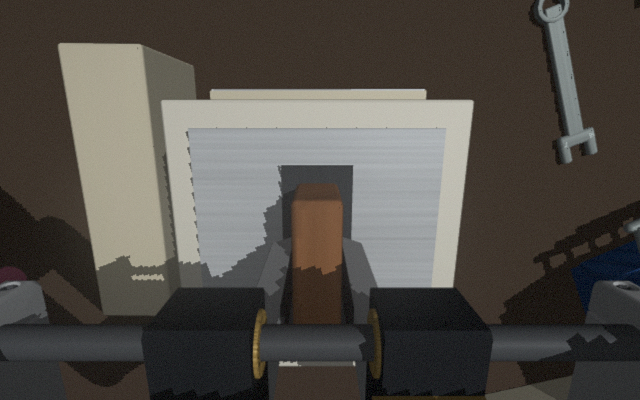

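The lid still sits at (162,100)–(473,100), so it hasn't slipped. The furnace rim shows at row 90, columns 210–426, exactly where predicted, and the brick is about 50 mm clear. I'll lower it gently.

>>> carry_out:
  rows:
    - {"delta_pos": [0.1,0.05,0.8],"twist": [0,0,0],"fingers": 1.5}
    - {"delta_pos": [0,0,1.3],"twist": [0,0,0],"fingers": 1.5}
    - {"delta_pos": [0,0,1.5],"twist": [0,0,0],"fingers": 1.5}
    - {"delta_pos": [0,0,1.5],"twist": [0,0,0],"fingers": 1.5}
    - {"delta_pos": [0,0,1.3],"twist": [0,0,0],"fingers": 1.5}
    - {"delta_pos": [0,0,0.8],"twist": [0,0,0],"fingers": 1.5}
    - {"delta_pos": [0,0,0.5],"twist": [0,0,0],"fingers": 1.5}
    - {"delta_pos": [0,0,0.3],"twist": [0,0,0],"fingers": 1.5}
    - {"delta_pos": [0,0,0],"twist": [0,0,0],"fingers": 1.5}
    - {"delta_pos": [0,0,0],"twist": [0,0,0],"fingers": 1.5}
    - {"delta_pos": [0,0,0],"twist": [0,0,0],"fingers": 1.5}
    - {"delta_pos": [0,0,0],"twist": [0,0,0],"fingers": 1.5}

```text
t: 29.65
position: [0.4889, 0.268, 0.1306]
tool_rot: [[-0.965, 0.262, 0.001], [0.262, 0.965, 0.0], [-0.001, 0.001, -1.0]]
wrist_force: [-1.3, 1.1, -4.8]
finger_gap: 0.0236
grasp_force: 50.0
```

```bash
python3 - <<'E'
from h import *
plan([.4884,.2678,.121],-.265)
E
```

```text
t 29.65 pos [0.4889 0.268  0.1306] twist [0.0007 0.0009 0.0002] delta after turn cm [ 0.04 -0.03  0.96] rows 1
```

>>> carry_out:
  rows:
    - {"delta_pos": [0,0,0.3],"twist": [0,0,0],"fingers": 1.5}
    - {"delta_pos": [0,0,0.3],"twist": [0,0,0],"fingers": 1.5}
    - {"delta_pos": [0,0,0.2],"twist": [0,0,0],"fingers": 1.5}
    - {"delta_pos": [0,0,0],"twist": [0,0,0],"fingers": 1.5}
    - {"delta_pos": [0,0,0],"twist": [0,0,0],"fingers": 1.5}
    - {"delta_pos": [0,0,0],"twist": [0,0,0],"fingers": 1.5}
    - {"delta_pos": [0,0,0],"twist": [0,0,0],"fingers": 1.5}
    - {"delta_pos": [0,0,0],"twist": [0,0,0],"fingers": 1.5}
    - {"delta_pos": [0,0,0],"twist": [0,0,0],"fingers": 1.5}
    - {"delta_pos": [0,0,0],"twist": [0,0,0],"fingers": 1.5}

```text
t: 30.65
position: [0.4885, 0.2679, 0.122]
tool_rot: [[-0.965, 0.262, 0.0], [0.262, 0.965, 0.0], [-0.0, 0.0, -1.0]]
wrist_force: [1.0, 0.7, -5.6]
finger_gap: 0.0235
grasp_force: 50.0
```

```bash
python3 - <<'E'
from h import *
a=vision.capture("scene"); b=vision.capture("side"); cv2.imwrite("pics/final.png",np.hstack([cv2.resize(a[110:300,210:450],(400,317)),cv2.resize(b[130:320,210:450],(400,317))]))
st=arm.get_state(); print(np.abs(st["joint_velocities"]).max(),st["wrist_force"],st["finger_gap"]); plan([.4884,.2678,.121],-.265)
E
```

```text
0.001466562178046179 [-0.07280489  0.66727559 -5.36030667] 0.02341666492988251
t 30.75 pos [0.4885 0.2678 0.122 ] twist [0.     0.     0.0002] delta after turn cm [ 0.01 -0.01  0.1 ] rows 1
```

View pics/final.png

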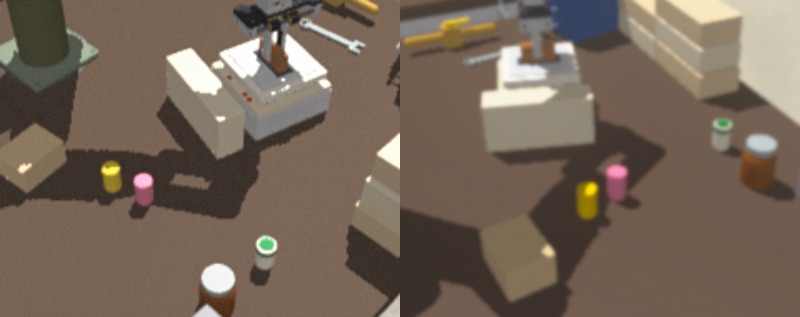

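Both views show the lid held level and square over the furnace (270,65), with the brick upright and the bystanders where they were. The lid is 16 mm above the rim, centred and at rest, so I'm handing in.

```bash
python3 -c "
from plant import workorder; print(workorder.job_done())"
```

```text
the job is handed in; nothing more can be done
None
```

The job is handed in: the blue cup is in the one-dot pocket, the amber cup is in the two-dot pocket, and the lid was held still, level and centred about 16 mm above the furnace rim, with nothing else disturbed; the hand-in gave no verdict.

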